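# Reset the bench reader with the service stylus

## Robot

A 7-joint arm with a two-finger parallel gripper is mounted at the origin on a cart in front of the work surface, level with it; the furniture and walls round the work are solid. World frame = base frame: x ahead of the robot, y to its left, z up, the work surface at z = 0. Lengths are in mm, angles in rad, forces in N, time in s.
With the tool pointing down it reaches from about 425 to 825 mm from the base axis. Payload 3.6 kg.
Tool frame: the origin (TCP) lies at the centre of the arm's flange, where the gripper is bolted on; the fingertips stand 173 mm ahead of it and the grasp point (between the pads) lies 155 mm ahead of it; z points along the fingers, y is the line along which they close (so a half turn about z gives the same grasp; the last joint's range is limited). The gripper opens to 85 mm and grips with 20 to 120 N. Pads are 22 mm wide; open, the fingers measure 114 mm over their backs; the gripper's body (76 mm by 85 mm) begins 54 mm behind the grasp point. The pads swing forward as they close: fully open they stand 13 mm farther back than shut.
Start: joints at [-1.323, 0.615, -0.013, 1.423, 0.008, 1.103, -0.04], TCP at [175.731, 625.775, 404.697] pointing down, gripper open.
Joint ranges: [-3.12, 3.12], [-0.3, 2.06], [-1.34, 1.32], [0.26, 2.42], [-1.36, 4.5], [0.01, 1.98], [-2.84, 2.84]. Speed limits (rad/s): [2.79, 2.79, 3.14, 3.14, 3.14, 3.14, 3.14].

## Interface

Orientations are given as a unit quaternion [x, y, z, w].
In Python, from plant import arm gives the robot as it stands.
- The arm moves only by the tool servo_tool, never from a script. Its argument "commands" is a list of rows, each a list of 3 entries, a list of its own where there are three numbers: the shift along the world's x, y, z in mm, then the turn, a rotation vector about the world's x, y, z in degrees, then the opening, from -1 (shut) to 1 (fully open). A call has 1 to 12 rows; each row is the pose to reach, as a shift and turn from the pose commanded when the call began; what a row does not reach only later rows make up. A row lasts 1/12 s, in which the tool goes at most 41.7 mm and 7.16 degrees, less where a joint would pass 70% of its speed; a pose out of reach is approached as far as the arm can. A call with a gripper value outside its range is refused whole. The fingers move at their own pace and stop on an object; the grip force is fixed at half the most. Time passes only in rows, so rows that repeat a pose let the fingers close. It gives the time, the measured TCP pose, the force, the opening and the grip force at its end, in the units of the state.
- arm.sense(): the state, without advancing time (a new reading comes with each control period).
- arm.read_camera(name): name is "side" or "top" or "wrist"; returns a dict with "color" (420x560x3 uint8, red, green, blue), "camera_matrix" (3x3 intrinsics, pixels), "distortion" ([k1, k2, p1, p2, k3] as OpenCV has them; the pictures are not rectified), "T" (4x4, takes a point from camera to world coordinates). Camera axes: x right, y up, looking along -z (the intrinsics and any distortion apply to the point x, -y, -z); pixel columns grow to the right and rows downward; lengths in mm; the calibration is good to about 2 mm. A picture is of the moment at which its call begins. There is no depth.
- arm.finish_job(): hands the job in; it is judged then, once.
The state is a dict: "time": time; "qpos": joint angles; "dq": joint speeds; "tau": joint torques, N m; "tool_pos": TCP position; "ee_rot": TCP orientation; "force": force on the tool from outside, world axes, zero at the start; "torque": the same for the moment, N m; "width": finger opening in mm; "gripper_force": force on a finger pad.
Only numpy, scipy, OpenCV 4.12 (cv2) and the standard library are available. Lean on these libraries where they do the work, as an engineer would, in place of code of your own. Each camera call takes 0.05 s, during which the arm holds its last target. There are 200 camera calls.

## Task

Take the service stylus out of its stand and wake the reader: hold the stylus upright with its nose about 30 mm above the dark round eye on the reader's top, pointing down at it, steady for two seconds. Then pass the nose down through the hole in the round guard and press the recessed reset button fully down; finish while still gripping the stylus and holding that button down. Never press the button in the square guard, and leave the bottles, the dish and the timer where they stand.

Things in the scene. Friction and masses are not known exactly. Their poses are not given: they have to be found in the camera images.
- stylus: Loose service stylus, 50 g, 142 mm long, upright nose down in the stand at the start. Origin at the nose, z axis up the stylus. From the nose up: steel shaft 7 mm thick up to 75 mm, steel flange 24 mm in diameter from 75 to 79 mm, square black handle 15 x 15 mm, flat sides along its x and y axes, from 79 to 139 mm, small steel knob on top.
- stylus_nose (a point): The stylus's nose (lower end), same point as the stylus's origin. In the stand it is 13 mm above the worktop; lift at least 80 mm to clear the stand.
- stylus_grip (a point): Point on the stylus axis 112 mm above the nose, the place to grip the square handle.
- stand: Fixed stylus stand: grey base 90 x 90 x 12 mm with an aluminium block 40 x 40 mm in its middle, top at 88 mm; in the block an upright hole about 11 mm wide, 76 mm deep that holds the stylus shaft, the flange resting on the block. Origin at the centre of the underside on the worktop.
- reader: Fixed bench reader: white low case 130 mm (its x) x 180 mm (its y) with a flat top 40 mm above the worktop; a dark display strip on its front (-x) side. Origin at the centre of its underside, z up. Two guards, one round and one square, stand on its top, 20 mm behind its middle and 55 mm to either side; which is left and which is right varies.
- eye (a point): Centre of the dark round eye (22 mm, grey rim 28 mm) flush in the reader's top, 42 mm in front of its middle; the point's z axis points up.
- round_guard: Round grey guard on the reader, 48 mm in diameter, 30 mm high (top 70 mm above the worktop), with an upright round hole 16 mm in diameter down its middle. The reset button sits in that hole, its face 18 mm below the guard's top. Origin at the centre of its underside.
- round_guard_mouth (a point): Centre of the hole's mouth at the top of the round guard; z up.
- round_button (a joint): Travel of the recessed reset button in the round guard, m: 0 released, 0.006 fully down. Sprung: it starts to move at about 2.4 N and is fully down against its stop at about 6 N; it springs back when let go.
- square_guard: Square grey guard on the reader, 46 x 46 mm, 30 mm high, with a square hole 16 mm wide and a like button in it, not to be pressed. Origin at the centre of its underside.
- square_button (a joint): Travel of the button in the square guard, m: 0 released, 0.006 fully down. Must not be pressed.
- petri_dish: Loose round culture dish, 64 mm in diameter, 15 mm high. Its origin is the centre of its underside. Leave it where it is.
- dropper_bottle: Loose small white dropper bottle, 24 mm in diameter, 66 mm high. Its origin is the centre of its underside. Leave it where it is.
- wash_bottle: Loose white squeeze bottle, 51 mm in diameter, 108 mm high. Its origin is the centre of its underside. Leave it where it is.
- bench_timer: Loose white minute timer, 51 x 66 x 66 mm. Its origin is the centre of its underside. Leave it where it is.
Not all that is in view belongs to the job. Leave any orange look-alike of the stylus alone.

How it is judged:
By the outcome, as a careful person would: the job done as asked, in the order asked, and still so for the second after the job is handed in, while the arm keeps its last pose, push and grip.
It also fails if it takes over 51 s, if anything falls off the work surface, if the arm or the gripper's body presses on something with over 40 N, if the wrist force passes 120 N, or if a joint passes its speed limit or range.

## Working session

There is one attempt and no reset: what is moved stays moved. The work goes in short steps, Python scripts to look and compute and a tool call to move; the robot and the scene stay as the last step left them, time stands still between calls to the robot, and variables do not carry over. Pictures are saved under pics/ and viewed, at most 10 in all, crops included, and the job is handed in when it is done.

Besides the shell and the picture viewer there is one more tool, called as a command line: name --argument value ..., lists and objects as JSON in quotes. servo_tool: Moves the arm, as the interface text tells. Its arguments: {"type":"object","properties":{"commands":{"type":"array"}},"required":["commands"]}

```bash
mkdir -p pics; cat > h.py <<'E'
import numpy as np, cv2
from plant import arm
def load(n):
    d=np.load(f'{n}.npz'); return d
def snap(n,tag):
    c=arm.read_camera(n); np.savez(f'{tag}.npz',**{k:np.array(c[k]) for k in("color","camera_matrix","distortion","T")})
    cv2.imwrite(f'pics/{tag}.png',c['color'][:,:,::-1]); return c
def ray(c,uv):
    p=cv2.undistortPoints(np.array([[uv]],float),np.array(c['camera_matrix']),np.array(c['distortion']))[0,0]
    T=np.array(c['T']); return T[:3,3],T[:3,:3]@np.array([p[0],-p[1],-1.])
def plane(c,uv,z):
    o,d=ray(c,uv); return (o+d*(z-o[2])/d[2]).round(1)
def proj(c,P):
    T=np.array(c['T']); q=(np.asarray(P,float)-T[:3,3])@T[:3,:3]; q=q*[1,-1,-1]
    return cv2.projectPoints(q.reshape(1,3),np.zeros(3),np.zeros(3),np.array(c['camera_matrix']),np.array(c['distortion']))[0].ravel().round(1)
E
python3 - <<'E'
from h import *
s=arm.sense(); print(s['time'],s['tool_pos'],s['ee_rot'],s['width'])
ims=[]
for n in('top','side'):
    c=snap(n,n+'0'); print(n,c['T'].round(2) if hasattr(c['T'],'round') else c['T'])
E
```

```text
0.0 [175.65035314 625.48846558 403.52700078] [ 1.36424738e-01  9.90649594e-01 -1.28269211e-03 -1.66565018e-04] 85.30063417056252
top [[ 3.0000e-02  1.0000e+00 -6.0000e-02  4.2540e+02]
 [-1.0000e+00  3.0000e-02  0.0000e+00  3.5540e+01]
 [ 0.0000e+00  6.0000e-02  1.0000e+00  1.4667e+03]
 [ 0.0000e+00  0.0000e+00  0.0000e+00  1.0000e+00]]
side [[-9.5000e-01  2.2000e-01 -2.2000e-01  2.4010e+02]
 [-3.1000e-01 -6.5000e-01  7.0000e-01  8.0306e+02]
 [ 1.0000e-02  7.3000e-01  6.8000e-01  8.5822e+02]
 [ 0.0000e+00  0.0000e+00  0.0000e+00  1.0000e+00]]
```

View pics/top0.png

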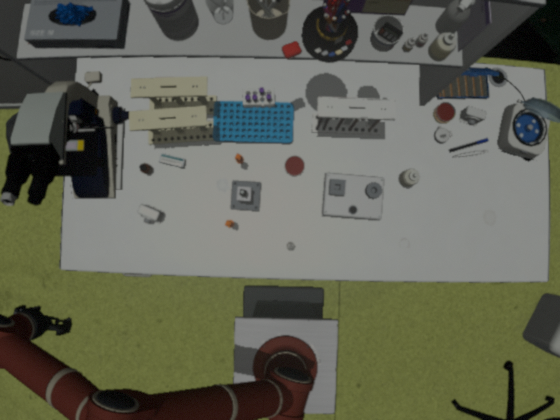

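View pics/side0.png

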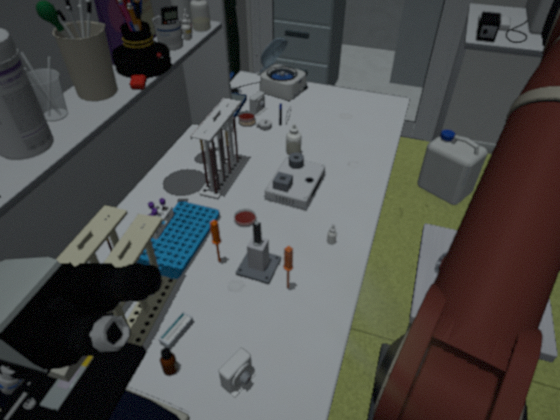

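The top view shows the stand at about (245,195), with orange look-alikes at (239,158) and (230,223). The reader is at (353,196), its square guard at (338,187), round guard at (373,190) and eye at (352,210). In the side view the black-handled stylus is at (257,232), with orange ones at (215,233) and (289,258). The black handle in the stand fits the description, so I'll confirm it in an enlarged crop.

```bash
python3 - <<'E'
from h import *
t=load('top0'); s=load('side0')
def cr(c,x,y,w,h,k): return cv2.resize(c['color'][y:y+h,x:x+w,::-1],None,fx=k,fy=k,interpolation=cv2.INTER_CUBIC)
a=cr(t,215,145,66,50*2,6)[:300*2,:396]; 
b=cr(t,320,170,66,50,6)
d=cr(s,205,210,100,75,4)[:,:396]
out=np.zeros((600,792,3),np.uint8); out[:,:396]=a; out[:300,396:]=b; out[300:,396:396+d.shape[1]]=d
out=np.clip(out.astype(float)*1.6,0,255).astype(np.uint8)
cv2.imwrite('pics/crop1.png',out)
for n,uv,z in[('stand',(245,195),88),('handle top',(245,194),152),('or1',(239,158),60),('or2',(230,223),60),('reader',(353,196),40),('sq',(338,187),70),('rd',(373,190),70),('eye',(352,210),40),('wash',(411,177),108),('drop',(291,245),66),('dish',(294,165),15)]: print(n,plane(t,uv,z))
E
```

```text
stand [522.7 131.2  88. ]
handle top [521.  126.9 152. ]
or1 [634.8 154.9  60. ]
or2 [440.4 174.9  60. ]
reader [ 532.7 -191.1   40. ]
sq [ 555.8 -141.2   70. ]
rd [ 550.1 -245.9   70. ]
eye [ 490.3 -188.9   40. ]
wash [ 588.2 -350.2  108. ]
drop [381.1  -7.1  66. ]
dish [624.7 -11.1  15. ]
```

View pics/crop1.png

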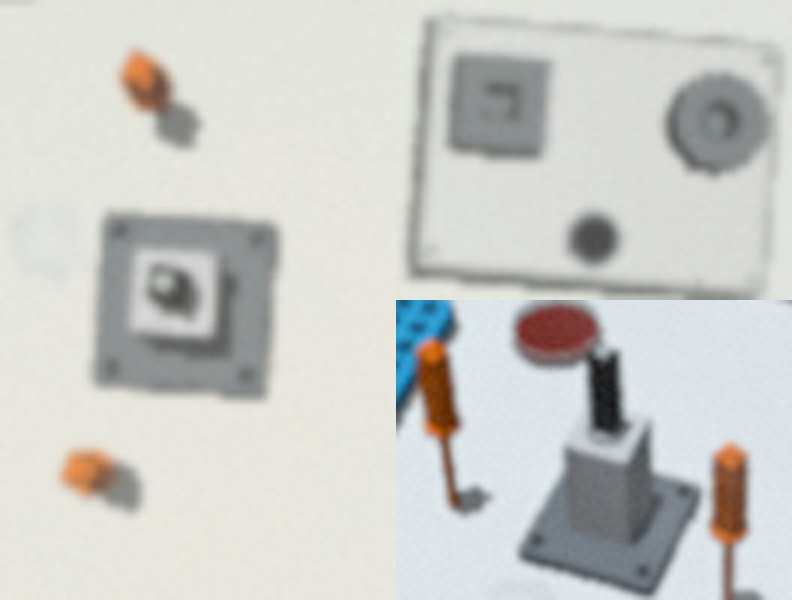

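The crop confirms it: the stylus is the black handle in the stand, and both orange ones stand free. In crop pixels, the knob is at (160,280), the block centre at (174,293), the round guard at (719,120) and the eye at (594,238). I'll move over the stand for a close look with the wrist camera.

servo_tool --commands '[[[30,-42,0],[0,0,2],1],[[58,-83,0],[0,0,4],1],[[87,-125,0],[0,0,6],1],[[115,-166,0],[0,0,8],1],[[144,-207,0],[0,0,10],1],[[173,-249,0],[0,0,12],1],[[201,-290,0],[0,0,14],1],[[230,-331,0],[0,0,16],1],[[259,-373,0],[0,0,16],1],[[288,-414,0],[0,0,16],1],[[316,-455,0],[0,0,16],1],[[345,-495,0],[0,0,16],1]]'

```text
time: 1.1
tool_pos: [461.8, 213.3, 404.5]
ee_rot: [-0.003, 1.0, -0.0, -0.0]
force: [-0.1, 0.3, 0.3]
width: 85.1
gripper_force: 0.0
```

servo_tool --commands '[[[0,0,0],[0,0,0],1],[[0,0,0],[0,0,0],1],[[0,0,0],[0,0,0],1],[[0,0,0],[0,0,0],1],[[0,0,0],[0,0,0],1]]'

```text
time: 1.52
tool_pos: [460.3, 216.9, 404.6]
ee_rot: [-0.005, 1.0, 0.0, -0.0]
force: [-0.4, -0.3, 0.7]
width: 85.3
gripper_force: 0.0
```

```bash
python3 - <<'E'
from h import *
s=arm.sense(); print(s['time'],s['tool_pos'],s['ee_rot'].round(4) if hasattr(s['ee_rot'],'round') else s['ee_rot'],s['qpos'])
c=snap('wrist','w1'); print(np.array(c['T']).round(2),np.array(c['camera_matrix'])[0,0],c['distortion'])
for P in[(521,129,88),(521,129,155)]: print(proj(c,P))
E
```

```text
1.5167 [460.26831287 216.92217559 404.56955723] [-4.5e-03  1.0e+00  2.0e-04 -4.0e-04] [-0.46076391  0.39707891 -0.03162624  1.82567402  0.0143684   0.91952526
  1.08124779]
[[-1.0000e-02 -9.5000e-01 -3.2000e-01  3.7869e+02]
 [ 1.0000e+00 -1.0000e-02 -0.0000e+00  2.1622e+02]
 [-0.0000e+00 -3.2000e-01  9.5000e-01  3.7391e+02]
 [ 0.0000e+00  0.0000e+00  0.0000e+00  1.0000e+00]] 305.451946544313 [-0.02101543  0.          0.          0.          0.        ]
[191.1 253.3]
[169.8 289.4]
```

View pics/w1.png

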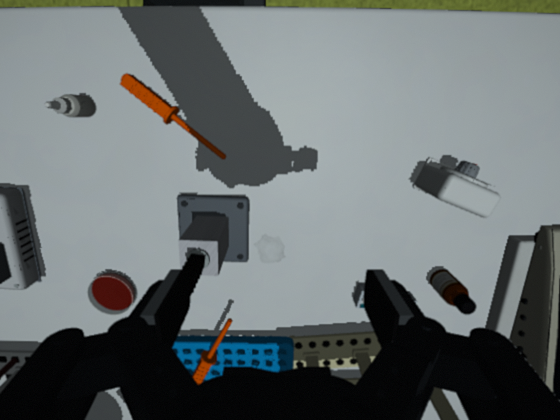

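The wrist view shows the block top at about (198,256), with the handle partly hidden behind the left finger. I'll shift in -y so the stylus sits between the fingers in view.

servo_tool --commands '[[[0,-35,0],[0,0,0],1],[[0,-70,0],[0,0,0],1],[[0,-88,0],[0,0,0],1],[[0,-88,0],[0,0,0],1],[[0,-88,0],[0,0,0],1],[[0,-88,0],[0,0,0],1]]'

```text
time: 2.07
tool_pos: [461.0, 128.9, 404.9]
ee_rot: [-0.004, 1.0, 0.001, 0.0]
force: [-0.3, 1.0, -0.5]
width: 85.5
gripper_force: 0.0
```

```bash
python3 - <<'E'
from h import *
s=arm.sense(); print(s['time'],s['tool_pos'],s['ee_rot'])
c=snap('wrist','w2')
for P in[(521,129,88),(521,129,155)]: print(proj(c,P))
o=c['color'][190:340,190:390,::-1]
o=np.clip(cv2.resize(o,None,fx=4,fy=4,interpolation=cv2.INTER_CUBIC)*1.5,0,255).astype(np.uint8)
cv2.imwrite('pics/w2c.png',o)
E
```

```text
2.0667 [460.97514741 128.91993365 404.85714397] [-4.06764440e-03  9.99991531e-01  6.04699840e-04  1.61083125e-04]
[275.9 253.1]
[275.8 289.2]
```

View pics/w2c.png

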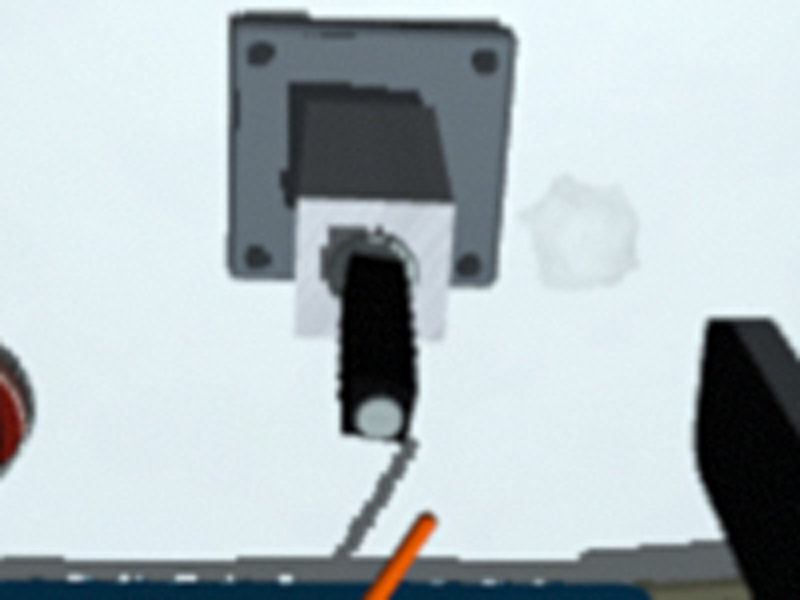

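The handle top and knob are at crop (379,417), so pixel (284.75,294.25), squared to the stand within a few degrees. It stands clear of the fingers.

```bash
python3 - <<'E'
from h import *
c=load('w2'); f=lambda u,v:(190+(u-1.5)/4,190+(v-1.5)/4)
print('knob',plane(c,f(379,417),155))
q=[plane(c,f(*p),88)[:2] for p in[(298,198),(455,203),(443,340),(295,337)]]; print('block',q,np.mean(q,0))
b=[plane(c,f(*p),12)[:2] for p in[(232,18),(515,33),(493,284),(230,277)]]; print('base',b)
print('handle edge',plane(c,f(341,433),152),plane(c,f(410,442),152))
print('flange ctr', plane(c,f(378,268),92))
t=load('top0');print('top knob',plane(t,(241.5,191.5),155))
# lines from side for z check
s=load('side0'); print('side proj knob',proj(s,(*plane(c,f(379,417),155)[:2],155)))
E
```

```text
knob [525.4 136.2 155. ]
block [array([505.4, 116.9]), array([506.5, 157. ]), array([546.2, 155.2]), array([545.5, 115.9])] [525.9  136.25]
base [array([478.9,  93.9]), array([483., 181.]), array([569.3, 178.2]), array([567.4,  91.3])]
handle edge [531.4 128.3 152. ] [533.6 143.  152. ]
flange ctr [523.  137.5  92. ]
top knob [527.4 136.6 155. ]
side proj knob [255.1 222.4]
```

servo_tool --commands '[[[32,4,0],[0,0,-2.5],1],[[64.5,7.4,0],[0,0,-5],1],[[64.5,7.4,0],[0,0,-5],1],[[64.5,7.4,0],[0,0,-5],1],[[64.5,7.4,0],[0,0,-5],1],[[64.5,7.4,0],[0,0,-5],1]]'

```text
time: 2.62
tool_pos: [524.7, 135.6, 404.5]
ee_rot: [0.04, 0.999, 0.0, -0.001]
force: [-0.2, 1.2, -0.7]
width: 85.4
gripper_force: 0.0
```

servo_tool --commands '[[[0.5,0.5,-30],[0,0,0],1],[[0.5,0.5,-60],[0,0,0],1],[[0.5,0.5,-90],[0,0,0],1],[[0.5,0.5,-110],[0,0,0],1],[[0.5,0.5,-124],[0,0,0],1],[[0.5,0.5,-124],[0,0,0],1],[[0.5,0.5,-124],[0,0,0],1],[[0.5,0.5,-124],[0,0,0],1]]'

```text
time: 3.28
tool_pos: [526.4, 135.5, 281.9]
ee_rot: [0.041, 0.999, 0.0, 0.001]
force: [-0.0, -0.2, 0.3]
width: 85.4
gripper_force: 0.0
```

servo_tool --commands '[[[0,0,0],[0,0,0],-1],[[0,0,0],[0,0,0],-1],[[0,0,0],[0,0,0],-1],[[0,0,0],[0,0,0],-1],[[0,0,0],[0,0,0],-1],[[0,0,0],[0,0,0],-1],[[0,0,0],[0,0,0],-1],[[0,0,0],[0,0,0],-1],[[0,0,0],[0,0,0],-1],[[0,0,0],[0,0,0],-1],[[0,0,0],[0,0,0],-1],[[0,0,0],[0,0,0],-1]]'

```text
time: 4.28
tool_pos: [526.3, 135.2, 280.9]
ee_rot: [0.041, 0.999, 0.0, 0.0]
force: [-0.8, -0.3, 3.9]
width: 14.3
gripper_force: 58.4
```

Gripped at a width of 14.3 mm. Next I lift it straight out.

servo_tool --commands '[[[0,0,8],[0,0,0],-1],[[0,0,20],[0,0,0],-1],[[0,0,35],[0,0,0],-1],[[0,0,52],[0,0,0],-1],[[0,0,70],[0,0,0],-1],[[0,0,88],[0,0,0],-1],[[0,0,105],[0,0,0],-1],[[0,0,115],[0,0,0],-1],[[0,0,120],[0,0,0],-1],[[0,0,120],[0,0,0],-1],[[0,0,120],[0,0,0],-1]]'

```text
time: 5.2
tool_pos: [525.9, 135.2, 400.0]
ee_rot: [0.041, 0.999, -0.0, -0.001]
force: [-0.4, 0.1, 0.5]
width: 14.2
gripper_force: 58.4
```

servo_tool --commands '[[[-3,-15,0],[0,0,0],-1],[[-8,-40,0],[0,0,0],-1],[[-14,-68,0],[0,0,0],-1],[[-20,-96,0],[0,0,0],-1],[[-26,-124,0],[0,0,0],-1],[[-32,-152,0],[0,0,0],-1],[[-38,-180,0],[0,0,0],-1],[[-44,-208,0],[0,0,0],-1],[[-50,-232,0],[0,0,0],-1],[[-55,-250,0],[0,0,0],-1],[[-56,-255,0],[0,0,0],-1],[[-56,-255,0],[0,0,0],-1]]'

```text
time: 6.2
tool_pos: [469.6, -121.2, 399.8]
ee_rot: [0.043, 0.999, -0.0, -0.001]
force: [-1.0, 0.7, -0.3]
width: 14.7
gripper_force: 58.5
```

servo_tool --commands '[[[0,0,0],[0,0,0],-1],[[0,0,0],[0,0,0],-1],[[0,0,0],[0,0,0],-1],[[0,0,0],[0,0,0],-1]]'

```text
time: 6.53
tool_pos: [470.6, -118.5, 400.6]
ee_rot: [0.04, 0.999, 0.0, -0.0]
force: [0.2, 0.1, -0.6]
width: 14.1
gripper_force: 58.5
```

```bash
python3 - <<'E'
from h import *
s=arm.sense(); print(s['time'],s['tool_pos'],s['ee_rot'],s['width'],s['force'])
c=snap('wrist','w3')
for P in[(532,-191,40),(555,-141,70),(550,-246,70),(490,-189,40)]: print(proj(c,P))
o=np.clip(c['color'][:,:,::-1]*1.4,0,255).astype(np.uint8)
cv2.imwrite('pics/w3b.png',cv2.resize(o,(800,600),interpolation=cv2.INTER_CUBIC))
E
```

```text
6.5333 [ 470.59890814 -118.45152353  400.60993043] [ 3.95718268e-02  9.99216694e-01  2.58154515e-04 -3.69772816e-05] 14.086834272567831 [ 0.24486394  0.08213243 -0.6322976 ]
[219.3 241.8]
[262.2 268.8]
[167.8 271.3]
[215.9 207.9]
```

View pics/w3b.png

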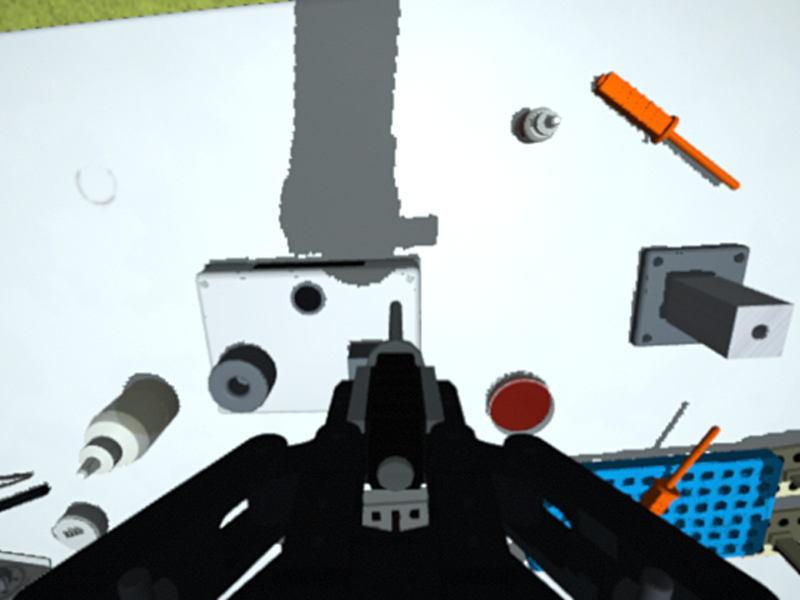

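The wrist view (800×600 scale) shows the eye at (308,297), the round guard's hole at (238,384), and the nose at (397,303). I'll measure the eye and guard with masks and check the nose against the gripper model.

```bash
python3 - <<'E'
from h import *
c=load('w3'); g=cv2.cvtColor(c['color'],cv2.COLOR_RGB2GRAY); k=1/1.42857
def blob(x0,y0,x1,y1,lo,hi):
    m=((g>=lo)&(g<=hi)).astype(np.uint8); mm=np.zeros_like(m); mm[y0:y1,x0:x1]=m[y0:y1,x0:x1]
    cs,_=cv2.findContours(mm,cv2.RETR_EXTERNAL,cv2.CHAIN_APPROX_NONE); a=max(cs,key=cv2.contourArea)
    return cv2.fitEllipse(a),cv2.contourArea(a)
print('vals eye',g[208,216],'case',g[225,200],'hole',g[269,166],'top',g[262,175],g[278,165],'side',g[247,172])
print('eye',e:=blob(200,195,232,222,0,70),plane(c,e[0][0],40))
cv2.imwrite('pics/gc.png',cv2.resize(np.clip(c['color'][195:295,130:290,::-1]*1.4,0,255).astype(np.uint8),None,fx=5,fy=5,interpolation=cv2.INTER_CUBIC))
s=arm.sense(); print('nose model',proj(c,np.array(s['tool_pos'])-[0,0,267]),'knob model',proj(c,np.array(s['tool_pos'])-[0,0,125]),'seen',277.9*1,303*k,'knob',396*k,472*k)
E
```

```text
vals eye 14 case 174 hole 22 top 83 77 side 25
eye (((214.99087524414062, 208.7083740234375), (18.581003189086914, 19.76995277404785), 123.6332778930664), 286.5) [ 490.9 -190.1   40. ]
nose model [276.1 214. ] knob model [275.8 336.4] seen 277.9 212.1002121002121 knob 277.2002772002772 330.4003304003304
```

View pics/gc.png

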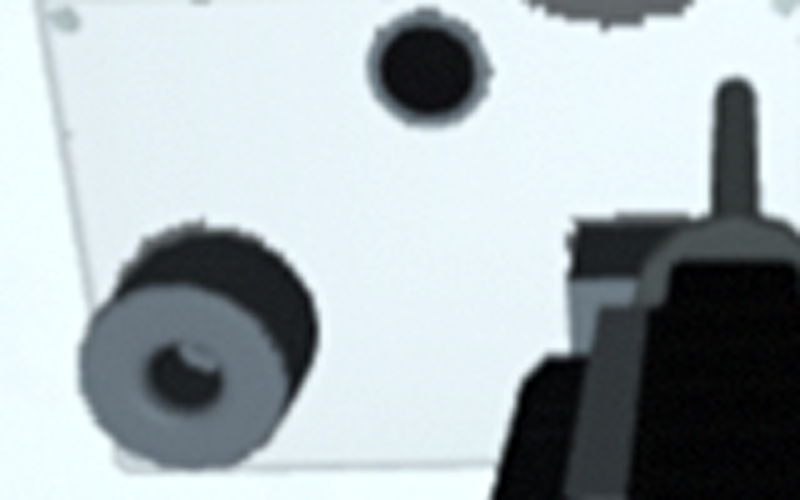

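```bash
python3 - <<'E'
from h import *
c=load('w3'); s=arm.sense(); p=np.array(s['tool_pos']); f=lambda u,v:(130+(u-2)/5,195+(v-2)/5)
E=plane(c,f(429,69),40); G=plane(c,f(185,375.5),70); N=plane(c,f(736,85),p[2]-268); K=plane(c,(277.2,330.4),p[2]-126)
print('eye',E,'guard',G,'dist',np.linalg.norm((E-G)[:2]),'expect',np.hypot(55,62))
print('nose',N,'knob',K,'tool',p)
print('to eye',E-N,'to guard',G-N)
t=load('top0'); print('top: eye',plane(t,(352.9,209.6),40),'guard',plane(t,(373.7,190),70))
E
```

```text
eye [ 490.5 -189.6   40. ] guard [ 548.  -246.9   70. ] dist 81.17598166945689 expect 82.87943049997388
nose [ 468.8 -118.   132.6] knob [ 468.6 -118.   274.6] tool [ 470.51122016 -118.713486    400.63238862]
to eye [ 21.7 -71.6 -92.6] to guard [  79.2 -128.9  -62.6]
top: eye [ 491.6 -191.6   40. ] guard [ 550.2 -248.    70. ]
```

servo_tool --commands '[[[4,-15,0],[0,0,0],-1],[[12,-38,0],[0,0,0],-1],[[19,-60,0],[0,0,0],-1],[[22,-72,-10],[0,0,0],-1],[[22,-72,-25],[0,0,0],-1],[[22,-72,-42],[0,0,0],-1],[[22,-72,-56],[0,0,0],-1],[[22,-72,-62.5],[0,0,0],-1],[[22,-72,-62.5],[0,0,0],-1],[[22,-72,-62.5],[0,0,0],-1],[[22,-72,-62.5],[0,0,0],-1],[[22,-72,-62.5],[0,0,0],-1]]'

```text
time: 7.58
tool_pos: [492.5, -191.8, 339.1]
ee_rot: [0.041, 0.999, -0.0, 0.001]
force: [0.7, -0.3, 0.1]
width: 14.3
gripper_force: 58.5
```

```bash
python3 - <<'E'
from h import *
s=arm.sense(); print(s['time'],s['tool_pos'],s['ee_rot'],s['width'],s['force'])
c=snap('wrist','w4'); snap('side','s4')
p=np.array(s['tool_pos'])+[-1.7,.7,0]
print(proj(c,p-[0,0,268]),proj(c,(490.8,-190.3,40)))
s4=load('s4'); u=proj(s4,(491,-190,60)); print(u,proj(s4,p-[0,0,268]),proj(s4,(490.8,-190.3,40)))
a=c['color'][150:290,200:360]; x,y=u.astype(int); b=s4['color'][y-60:y+60,x-60:x+60]
o=np.zeros((480,800,3),np.uint8); r=lambda q,w,h:np.clip(cv2.resize(q[:,:,::-1],(w,h),interpolation=cv2.INTER_CUBIC)*1.4,0,255)
o[:350,:400]=r(a,400,350); o[:400,400:]=r(b,400,400); cv2.imwrite('pics/c4.png',o); print(x-60,y-60)
E
```

```text
7.5833 [ 492.54178456 -191.78745034  339.09928374] [ 4.08094449e-02  9.99166438e-01 -2.98661723e-04  9.63759555e-04] 14.270518486709188 [ 0.7286973  -0.30672815  0.07209904]
[277.5 211. ] [278.2 200.1]
[307.9 174.3] [308.2 171.1] [307.7 179.7]
247 114
```

View pics/c4.png

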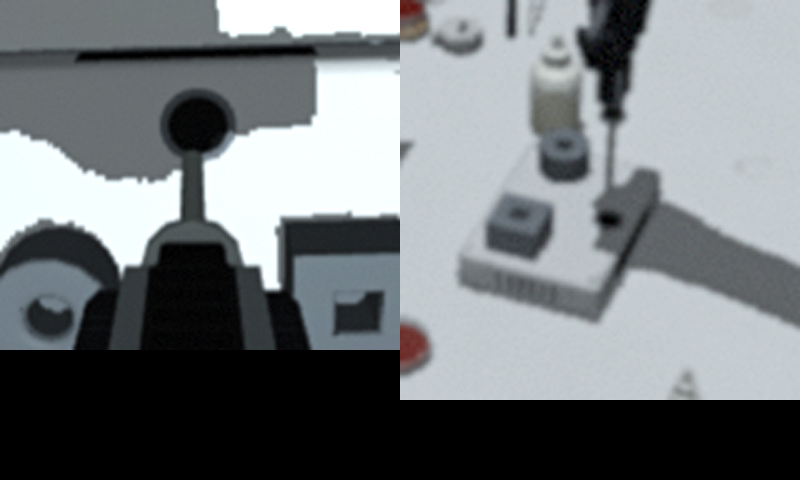

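The wrist crop shows the nose at (192,153), slightly left of the eye centre (199,123) by about 2 mm. The side view shows it over the eye. I'll trim by (-1,+2.5) and hold.

servo_tool --commands '[[[-0.5,1.2,0],[0,0,0],-1],[[-1,2.5,0],[0,0,0],-1],[[-1,2.5,0],[0,0,0],-1],[[-1,2.5,0],[0,0,0],-1],[[-1,2.5,0],[0,0,0],-1],[[-1,2.5,0],[0,0,0],-1],[[-1,2.5,0],[0,0,0],-1],[[-1,2.5,0],[0,0,0],-1],[[-1,2.5,0],[0,0,0],-1],[[-1,2.5,0],[0,0,0],-1],[[-1,2.5,0],[0,0,0],-1],[[-1,2.5,0],[0,0,0],-1]]'

```text
time: 8.68
tool_pos: [491.2, -189.3, 338.2]
ee_rot: [0.041, 0.999, -0.0, -0.0]
force: [0.7, -0.5, 0.4]
width: 14.1
gripper_force: 58.5
```

servo_tool --commands '[[[0,0,0],[0,0,0],-1],[[0,0,0],[0,0,0],-1],[[0,0,0],[0,0,0],-1],[[0,0,0],[0,0,0],-1],[[0,0,0],[0,0,0],-1],[[0,0,0],[0,0,0],-1],[[0,0,0],[0,0,0],-1],[[0,0,0],[0,0,0],-1],[[0,0,0],[0,0,0],-1],[[0,0,0],[0,0,0],-1],[[0,0,0],[0,0,0],-1],[[0,0,0],[0,0,0],-1]]'

```text
time: 9.68
tool_pos: [491.2, -189.3, 338.2]
ee_rot: [0.041, 0.999, -0.0, -0.0]
force: [-0.5, -0.2, -0.9]
width: 14.3
gripper_force: 58.5
```

servo_tool --commands '[[[0,0,0],[0,0,0],-1],[[0,0,0],[0,0,0],-1],[[0,0,0],[0,0,0],-1],[[0,0,0],[0,0,0],-1],[[0,0,0],[0,0,0],-1],[[0,0,0],[0,0,0],-1],[[0,0,0],[0,0,0],-1],[[0,0,0],[0,0,0],-1],[[0,0,0],[0,0,0],-1],[[0,0,0],[0,0,0],-1],[[0,0,0],[0,0,0],-1],[[0,0,0],[0,0,0],-1]]'

```text
time: 10.68
tool_pos: [491.2, -189.3, 338.2]
ee_rot: [0.041, 0.999, -0.0, -0.0]
force: [-0.2, 0.4, 0.3]
width: 14.1
gripper_force: 58.5
```

```bash
python3 - <<'E'
from h import *
c=snap('wrist','w5'); p=np.array(arm.sense()['tool_pos']); print(p)
g=cv2.cvtColor(c['color'],cv2.COLOR_RGB2GRAY)
x=c['color'][150:300,195:365,::-1]; cv2.imwrite('pics/c5.png',np.clip(cv2.resize(x,(680,600),interpolation=cv2.INTER_CUBIC)*1.4,0,255))
w=load('w4'); f=lambda u,v:(200+(u-.75)/2.5,150+(v-.75)/2.5)
print('w4 eye',plane(w,f(199,123),40),'guard',plane(w,f(48,317),70),'sq',plane(w,f(358,312),70),'nose',plane(w,f(192,155),71))
E
```

```text
[ 491.22817875 -189.27298778  338.20349052]
w4 eye [ 489.8 -189.3   40. ] guard [ 548.2 -247.9   70. ] sq [ 555.1 -138.1   70. ] nose [ 491.4 -191.9   71. ][ WARN:0@0.583] global loadsave.cpp:1063 imwrite_ Unsupported depth image for selected encoder is fallbacked to CV_8U.
```

View pics/c5.png

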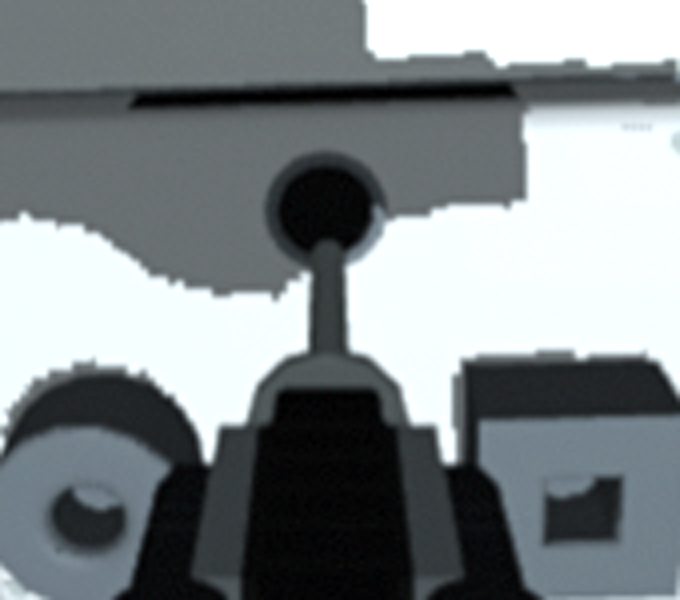

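The nose now lines up with the eye (crop (328,248) against (325,208)), and it held steady for about 3 s at a nose height of 70 mm. The guard positions agree, with the round and square holes 110 mm apart as specified. Next I raise it and go over the round hole.

servo_tool --commands '[[[0,0,10],[0,0,0],-1],[[0,0,22],[0,0,0],-1],[[8,-8,30],[0,0,0],-1],[[23,-23,30],[0,0,0],-1],[[40,-40,30],[0,0,0],-1],[[52,-52,30],[0,0,0],-1],[[58,-58.5,30],[0,0,0],-1],[[58,-58.5,30],[0,0,0],-1],[[58,-58.5,25],[0,0,0],-1],[[58,-58.5,18],[0,0,0],-1],[[58,-58.5,14],[0,0,0],-1],[[58,-58.5,14],[0,0,0],-1]]'

```text
time: 11.73
tool_pos: [548.4, -246.8, 350.7]
ee_rot: [0.04, 0.999, 0.001, -0.002]
force: [-0.5, -0.6, -1.1]
width: 14.4
gripper_force: 58.5
```

servo_tool --commands '[[[0,0,0],[0,0,0],-1],[[0,0,0],[0,0,0],-1],[[0,0,0],[0,0,0],-1]]'

```text
time: 11.98
tool_pos: [549.3, -247.7, 352.5]
ee_rot: [0.041, 0.999, -0.0, 0.0]
force: [-0.7, -0.9, -0.8]
width: 14.2
gripper_force: 58.5
```

```bash
python3 - <<'E'
from h import *
c=snap('wrist','w6'); s4=snap('side','s6'); s=arm.sense(); p=np.array(s['tool_pos']); print(s['time'],p,s['force'])
n=p+[-1.1,-.1,-268]; print(n,'nose px',proj(c,n),'mouth px',proj(c,(548.2,-247.9,70)),'side',proj(s4,n),proj(s4,(548.2,-247.9,70)))
a=c['color'][170:270,230:330]; u=proj(s4,n).astype(int); b=s4['color'][u[1]-30:u[1]+30,u[0]-30:u[0]+30]; print(u-30)
r=lambda q:np.clip(cv2.resize(q[:,:,::-1],(400,400),interpolation=cv2.INTER_CUBIC)*1.4,0,255).astype(np.uint8)
cv2.imwrite('pics/c6.png',np.hstack([r(a),r(b)]))
E
```

```text
12.0833 [ 549.24714868 -247.79657766  352.46933277] [-0.01090587 -0.79131027 -0.9605161 ]
[ 548.14714868 -247.89657766   84.46933277] nose px [276.3 212.2] mouth px [276.3 206.9] side [295.2 152.7] [295.1 156.6]
[265 122]
```

View pics/c6.png

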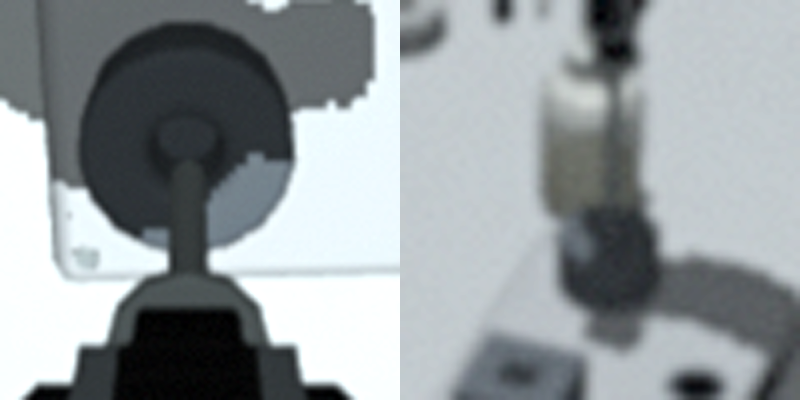

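The nose is at crop (188,165) and the hole centre at (187,145), which matches the model to within 1 mm. The guard's grey ring surrounds a round hole, so this is the right one. I'll descend in steps.

servo_tool --commands '[[[0,0,-5],[0,0,0],-1],[[0,0,-11],[0,0,0],-1],[[0,0,-17],[0,0,0],-1],[[0,0,-23],[0,0,0],-1],[[0,0,-28],[0,0,0],-1],[[0,0,-28],[0,0,0],-1],[[0,0,-28],[0,0,0],-1],[[0,0,-28],[0,0,0],-1]]'

```text
time: 12.75
tool_pos: [549.3, -247.9, 324.3]
ee_rot: [0.041, 0.999, -0.0, 0.0]
force: [0.0, 0.6, -1.4]
width: 14.3
gripper_force: 58.5
```

servo_tool --commands '[[[0,0,-2],[0,0,0],-1],[[0,0,-4],[0,0,0],-1],[[0,0,-6],[0,0,0],-1],[[0,0,-8],[0,0,0],-1],[[0,0,-8],[0,0,0],-1],[[0,0,-8],[0,0,0],-1],[[0,0,-8],[0,0,0],-1]]'

```text
time: 13.33
tool_pos: [549.4, -247.9, 316.7]
ee_rot: [0.041, 0.999, -0.0, 0.0]
force: [-0.1, 0.4, 3.2]
width: 14.0
gripper_force: 59.1
```

In contact with the button: 3–4 N, as expected. I'll press on in 1 mm steps.

servo_tool --commands '[[[0,0,-1],[0,0,0],-1],[[0,0,-2],[0,0,0],-1],[[0,0,-3],[0,0,0],-1],[[0,0,-3],[0,0,0],-1],[[0,0,-3],[0,0,0],-1],[[0,0,-3],[0,0,0],-1]]'

```text
time: 13.83
tool_pos: [549.4, -247.9, 313.7]
ee_rot: [0.041, 0.999, -0.0, 0.0]
force: [0.1, 0.9, 5.3]
width: 14.2
gripper_force: 59.7
```

servo_tool --commands '[[[0,0,-0.5],[0,0,0],-1],[[0,0,-1],[0,0,0],-1],[[0,0,-1],[0,0,0],-1],[[0,0,-1],[0,0,0],-1],[[0,0,-1],[0,0,0],-1]]'

```text
time: 14.25
tool_pos: [549.5, -247.9, 313.5]
ee_rot: [0.041, 0.999, -0.0, 0.001]
force: [-1.3, 0.8, 8.6]
width: 14.3
gripper_force: 60.0
```

servo_tool --commands '[[[0,0,-0.5],[0,0,0],-1],[[0,0,-1],[0,0,0],-1],[[0,0,-1.5],[0,0,0],-1],[[0,0,-1.5],[0,0,0],-1],[[0,0,-1.5],[0,0,0],-1],[[0,0,-1.5],[0,0,0],-1],[[0,0,-1.5],[0,0,0],-1],[[0,0,-1.5],[0,0,0],-1],[[0,0,-1.5],[0,0,0],-1],[[0,0,-1.5],[0,0,0],-1]]'

```text
time: 15.08
tool_pos: [549.5, -247.9, 313.2]
ee_rot: [0.041, 0.999, -0.0, 0.001]
force: [-3.1, 0.9, 15.0]
width: 14.3
gripper_force: 60.7
```

The button is firmly on its stop: 15 N, no more travel, nose about 45–46 mm above the worktop.

```bash
python3 -c "
from plant import arm
s=arm.sense();print(s['force'],s['width'],s['tool_pos']);print(arm.finish_job())"
```

```text
[-3.14773605  0.85320577 14.95307424] 14.342475221010718 [ 549.50332104 -247.94732902  313.19662379]
the job is handed in; nothing more can be done
None
```

The job is handed in: I held the stylus steady about 30 mm above the eye for about 3 s, then pressed the reset button in the round guard to its stop, still gripped and held down at about 15 N; the verdict was not shown.

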